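Rock a switch panel on the granite plate and sort it

TASK

Check the switch panel waiting in the rack lane nearest the granite plate: lay it gently in the middle of the granite plate, lengthwise along the plate with its holed face still up, let go, then press firmly down on its end nearer the rack and afterwards on its other end to feel whether it rocks. If it rocks it is bowed and goes flat into the red reject tray; if it lies dead flat it goes flat into the cardboard stock bin. Leave the other panel in its lane and do not disturb the loose things on the bench or the plate.

Things in the scene. Friction and masses are not known exactly. Their poses are not given: they have to be found in the camera images.
- panel_1_mid (a point): aluminium switch panel, a channel 180 x 50 x 10 mm (3 mm walls, open below) with dark holes in its upper face, about 0.1 kg. The point is its centre, half-way up; x along its length, y across its width, z out of its upper face. It starts in either rack lane, upper face up, length down the slope. Of the two panels one is flat, one bowed (see panel_2_mid).
- panel_2_mid (a point): the second panel, same size, looks and axes, in the other lane. Whichever of the two is bowed is so belly down: its middle 36 mm is straight, its ends curl up 3.8 mm. On a flat surface it lies level until an end is pressed (under 1 N starts it), then tilts about 4 degrees until that end touches. The flat one does not tilt.
- rack: fixed plywood rack 262 mm wide, left of the plate as the robot sees it. Origin under its middle, on the bench; x points up the slope, y away from the plate, z up. Its bed rises 30 degrees towards +x, so panels face up and towards the robot. Lanes at y = -64 mm (nearest the plate) and +64 mm, between battens 8 mm high; lip 12 mm high at the low end. Panel centres start 86 mm up.
- plate: fixed black granite surface plate, 200 mm (its x) by 300 mm (its y), on small feet. Origin under its middle on the bench; its flat top is 60 mm above the bench. Its +y end is the one nearer the rack.
- stock_bin: fixed open cardboard bin for good panels, 130 mm (its x) by 240 mm (its y) outside, walls 4 mm thick and 40 mm high, floor 4 mm thick. Origin under its middle on the bench. It and the red tray swap places from run to run.
- reject_tray: fixed open red plastic tray for bowed panels, same size and origin as the cardboard bin.
- toggle_switch: loose toggle switch, 30 x 22 mm, 55 mm tall, standing on the bench before the rack; not to be disturbed. Origin under its middle.
- rotary_switch: loose rotary switch of brown discs 40 mm across on a shaft, 65 mm tall, standing beyond the plate; not to be disturbed. Origin under its middle.
- screwdriver: loose yellow screwdriver 190 mm long lying on the bench beyond the plate; not to be disturbed.
- screw_jar: loose glass screw jar, 64 mm across, 75 mm tall, beyond the rack; not to be disturbed. Origin under its middle.
- gauge_block: loose steel block 30 x 24 x 12 mm lying on the granite plate near its corner farthest from robot and rack; not to be disturbed. Origin under its middle.
Things that resemble listed ones, but are neither listed nor needed, are in the scene too. Leave any purple look-alike of the part that bears panel_1_mid alone.

How it is judged:
By the outcome, as a careful person would: the job done as asked, in the order asked, and still so for the second after the job is handed in, with the robot touching nothing.
It also fails if it takes over 64 s, if anything falls off the work surface, if the arm or the gripper's body presses on something with over 40 N, if the wrist force passes 120 N, or if a joint passes its speed limit or range.

ROBOT

A 6-joint arm with a two-finger parallel gripper is mounted at the origin on the work surface. World frame = base frame: x ahead of the robot, y to its left, z up, the work surface at z = 0. Lengths are in m, angles in rad, forces in N, time in s.
With the tool pointing down it reaches from about 0.3 to 0.875 m from the base axis. Payload 6.4 kg.
Tool frame: the origin (TCP) lies midway between the tips of the shut fingers; the grasp point (between the pads) lies 19 mm behind it (ctrl.pinch_z is the distance from the TCP to the grasp point, in m); z points along the fingers, y is the line along which they close (so a half turn about z gives the same grasp; the last joint's range is limited). The gripper opens to 85 mm and grips with 20 to 120 N. Pads are 22 mm wide; open, the fingers measure 114 mm over their backs; the gripper's body (76 mm by 85 mm) begins 54 mm behind the grasp point. The pads swing forward as they close: fully open they stand 13 mm farther back than shut.
Start: joints at [0.946, 0.181, 1.607, -0, 1.354, -0.206], TCP at [0.234, 0.525, 0.198] pointing down, gripper open.
Joint ranges: [-2.99, 2.99], [-0.89, 2.07], [0.3, 2.58], [-1.14, 4.28], [0, 2.63], [-3.12, 3.12]. Speed limits (rad/s): [2.57, 2.57, 3.01, 3.14, 3.14, 3.14].

INTERFACE

Orientations are given as a unit quaternion [w, x, y, z].
In Python, from bench import ctrl gives the robot as it stands.
- The arm moves only by the tool apply_moves, never from a script. Its argument "moves" is a list of rows, each an object with "jaw": the opening, from 0 (shut) to 1 (fully open); "offset": the shift along the tool's x, y, z in mm, a list of three; "rot": the turn, a rotation vector about the tool's x, y, z in degrees, a list of three. In form: [{"jaw": jaw, "offset": [dx, dy, dz], "rot": [ax, ay, az]}, ...]. A call has exactly 5 rows; each row shifts and turns the commanded pose from where the row before left it, along the tool's axes as they then stand; what a row does not reach is not made up. A row lasts 1/8 s, in which the tool goes at most 62.5 mm and 10.7 degrees, less where a joint would pass 70% of its speed; a pose out of reach is approached as far as the arm can. A call is refused whole if a number of a shift passes 62.5 or a number of a turn 10.7, either way. A call with a gripper value outside its range is refused whole. The fingers move at their own pace and stop on an object; the grip force is fixed at half the most. Time passes only in rows, so rows that do not move let the fingers close, or fill a call up. It gives the time, the measured TCP pose, the force, the opening and the grip force at its end, in the units of the state.
- ctrl.get_obs(): the state, without advancing time (a new reading comes with each control period).
- ctrl.camera(name): name is "side" or "top"; returns (picture, depth): 400x640x3 uint8, red, green, blue; 400x640 float32, m along the optical axis (not along the pixel's ray), 0 where there is no reading.
- ctrl.camera_params(name): a dict with "K" (3x3 intrinsics, pixels), "dist" ([k1, k2, p1, p2, k3] as OpenCV has them; the pictures are not rectified), "cam_to_world" (4x4, takes a point from camera to world coordinates). Camera axes: x right, y down, z forward; pixel columns grow to the right and rows downward; lengths in m; the calibration is good to about 2 mm. A picture is of the moment at which its call begins. camera_params takes no time and is no camera call.
- ctrl.hand_in(): hands the job in; it is judged then, once.
Trained networks look in the newest picture that a camera, given by its name, has taken for a name from the list of things; names that differ only in an ending like _2 or _b are one class to them, and where a whole thing is asked for, a point or a joint stands for the part that bears it (a point fixed in the world has none). Each returns a list of dicts, best first, with "score" (0 to 1); they miss things now and then, are a little off and sometimes report something else, mostly with a low value. They report only what shows in the picture. A call takes as long as a camera call. They do not tell look-alikes from the thing itself.
- ctrl.outline_of(camera, target): "region" (400x640 bool, what is visible of it) and "position" ([column, row] in pixels, amid what is visible of it).
The state is a dict: "time_s": time; "q": joint angles; "dq": joint speeds; "joint_efforts": joint torques, N m; "eef_pos": TCP position; "eef_rot": TCP orientation; "wrist_force": force on the tool from outside, world axes, zero at the start; "torque": the same for the moment, N m; "opening": opening from 0.0 (shut) to 1.0 (fully open); "grasp_force": force on a finger pad.
Only numpy, scipy, OpenCV 4.12 (cv2) and the standard library are available. Lean on these libraries where they do the work, as an engineer would, in place of code of your own. Each camera call takes 0.05 s, during which the arm holds its last target. There are 200 camera calls.

## Working session

There is one attempt and no reset: what is moved stays moved. The work goes in short steps, Python scripts to look and compute and a tool call to move; the robot and the scene stay as the last step left them, time stands still between calls to the robot, and variables do not carry over. Pictures are saved under pics/ and viewed, at most 10 in all, crops included, and the job is handed in when it is done.

Besides the shell and the picture viewer there is one more tool, called after "Call:" by a JSON object that holds its "name" and its "arguments", one argument or row to a line. apply_moves: Moves the arm, as the interface text tells. Its arguments: {"type":"object","properties":{"moves":{"type":"array"}},"required":["moves"]}

```bash
ls; mkdir -p pics; python3 - <<'E'
from bench import ctrl
import cv2,numpy as np
for n in("side","top"):
    p,d=ctrl.camera(n); cv2.imwrite(f"pics/{n}0.png",p[...,::-1]); np.savez(f"{n}0.npz",p=p,d=d)
    c=ctrl.camera_params(n); print(n,c["K"].tolist(),c["dist"],np.round(c["cam_to_world"],3).tolist())
o=ctrl.get_obs();print(o,ctrl.pinch_z)
E
```

```text
pics
side [[500.7306838052397, 0.0, 323.0133414157919], [0.0, 500.7306838052397, 200.96810662309898], [0.0, 0.0, 1.0]] [0.02715313 0.         0.         0.         0.        ] [[0.793, -0.443, 0.418, -0.116], [-0.609, -0.581, 0.541, -0.696], [0.004, -0.683, -0.73, 1.086], [0.0, 0.0, 0.0, 1.0]]
top [[469.24310358675035, 0.0, 317.47662001378126], [0.0, 469.24310358675035, 209.22184251383146], [0.0, 0.0, 1.0]] [-0.14027025  0.          0.          0.          0.        ] [[0.019, -0.998, 0.068, 0.371], [-1.0, -0.018, 0.006, 0.043], [-0.005, -0.068, -0.998, 1.385], [0.0, 0.0, 0.0, 1.0]]
{'time_s': 0.1, 'q': array([ 9.45706504e-01,  1.81451053e-01,  1.60787827e+00, -9.40371860e-06,
        1.35380359e+00, -2.06293168e-01]), 'dq': array([ 0.00012394, -0.00323077, -0.00275116, -0.00138126, -0.00103556,
        0.00093547]), 'joint_efforts': array([ 2.89325235e-04, -4.45876908e+01, -3.52236772e+01, -3.54831636e-04,
        4.12986192e-03, -4.00461556e-05]), 'eef_pos': array([0.2334955 , 0.52487426, 0.19699748]), 'eef_rot': array([-3.06796440e-04,  2.07870353e-01,  9.78156083e-01, -7.06398352e-04]), 'wrist_force': array([-0.41178878, -0.28897582, -0.92149984]), 'torque': array([0.05850493, 0.02481739, 0.02459213]), 'grasp_force': 0.0, 'opening': 1.002255012069363} 0.0187
```

View pics/top0.png

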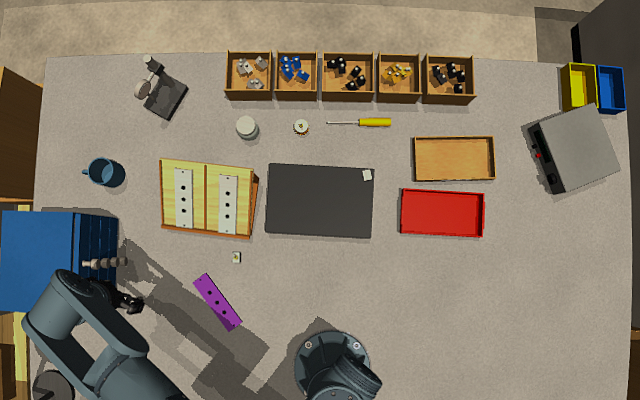

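View pics/side0.png

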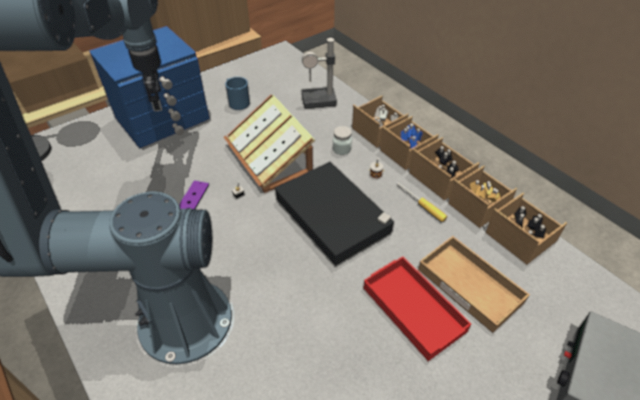

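The top view shows panels at (183,198) and (228,205) in the rack (160-257, 160-237), and a purple look-alike at (217,301). The plate is at (320,200), the red tray at (441,212) and the cardboard bin at (454,158). The side view agrees. The panel nearest the plate is the one at (228,205), in the right-hand lane. Next I measure it and confirm with a crop.

```bash
cat > h.py <<'E'
import numpy as np,cv2
from bench import ctrl
from scipy.spatial.transform import Rotation as R
def cloud(n,d):
    c=ctrl.camera_params(n);h,w=d.shape
    uv=np.stack(np.meshgrid(np.arange(w),np.arange(h)),-1).reshape(-1,1,2).astype(float)
    xy=cv2.undistortPoints(uv,c["K"],np.array(c["dist"]))[:,0].reshape(h,w,2)
    P=np.dstack([xy*d[...,None],d]);T=np.array(c["cam_to_world"])
    Pw=P@T[:3,:3].T+T[:3,3];Pw[d==0]=np.nan
    return Pw
def outl(n,t):
    return [(round(o["score"],2),np.round(o["position"]).tolist(),o["region"]) for o in ctrl.outline_of(n,t)]
E
python3 - <<'E'
from h import *
np.set_printoptions(precision=4,suppress=True)
p,d=ctrl.camera("top");Pw=cloud("top",d);np.save("Pw.npy",Pw)
cv2.imwrite("pics/crop.png",cv2.resize(p[150:315,150:390,::-1],None,fx=3.3,fy=3.3,interpolation=cv2.INTER_CUBIC))
for t in["panel_1_mid","rack","plate","stock_bin","reject_tray","gauge_block","toggle_switch","rotary_switch","screwdriver","screw_jar"]:
    for s,pos,r in outl("top",t):
        if s<.3: continue
        r=cv2.erode(r.astype(np.uint8),np.ones((2,2)))>0
        q=Pw[r];q=q[~np.isnan(q[:,0])]
        if len(q)<5: print(t,s,pos,len(q));continue
        (cx,cy),wh,a=cv2.minAreaRect((q[:,:2]*1000).astype(np.float32))
        m=q.mean(0);u,sv,vt=np.linalg.svd(q-m)if len(q)<5000 else(0,0,np.linalg.svd((q-m).T@(q-m))[2])
        print(t,s,pos,len(q),"mean",m,"zmed",np.median(q[:,2]),"min",q.min(0),"max",q.max(0),"rect",round(cx,1),round(cy,1),np.round(wh,1),round(a,1))
        if t in("panel_1_mid",):print("   ",vt[0],vt[2],"resid",(np.abs((q-m)@vt[2])).mean())
E
```

```text
panel_1_mid 0.78 [215.0, 298.0] 924 mean [0.1865 0.3406 0.0094] zmed 0.009561857606798618 min [ 0.1072  0.2737 -0.0028] max [0.2615 0.4077 0.0183] rect 185.6 339.7 [172.6  50.7] 40.2
    [-0.7764 -0.6302 -0.0011] [ 0.0029 -0.0052  1.    ] resid 0.0023294666736448626
panel_1_mid 0.74 [182.0, 197.0] 996 mean [0.4827 0.4243 0.0904] zmed 0.09083002524553985 min [0.4007 0.3951 0.0354] max [0.5597 0.4563 0.1376] rect 480.1 425.5 [ 49.9 158. ] 84.9
    [-0.8628  0.0732 -0.5003] [-0.5007  0.0133  0.8655] resid 0.0022286875047663477
rack 0.74 [205.0, 196.0] 4158 mean [0.4877 0.3561 0.0845] zmed 0.08615918517631815 min [0.375  0.2273 0.0018] max [0.5859 0.5021 0.1446] rect 480.4 364.7 [259.1 192.1] 83.6
rack 0.61 [298.0, 126.0] 158 mean [0.7044 0.1015 0.0314] zmed 0.033975501488579085 min [ 0.6864  0.083  -0.0079] max [0.725  0.1209 0.065 ] rect 705.7 102.0 [38.4 38. ] 1.0
plate 0.7 [319.0, 201.0] 6971 mean [0.4824 0.0455 0.0592] zmed 0.05922094142472978 min [ 0.3818 -0.1073  0.0296] max [0.5863 0.195  0.0697] rect 485.2 43.2 [297.5 197.4] 87.8
stock_bin 0.92 [454.0, 160.0] 3544 mean [ 0.6242 
[... 898 characters left out ...]
0] 3553 mean [ 0.6243 -0.3562  0.0084] zmed 0.00403656700735433 min [ 0.5529 -0.4741 -0.0071] max [ 0.6914 -0.2285  0.047 ] rect 621.9 -351.4 [129.6 244. ] 2.5
rotary_switch 0.45 [296.0, 127.0] 115 mean [0.7032 0.1033 0.0347] zmed 0.03439374152287389 min [0.6876 0.0882 0.0122] max [0.7228 0.1208 0.065 ] rect 704.2 103.6 [32.4 33.6] 42.3
screwdriver 0.82 [373.0, 122.0] 227 mean [ 0.7273 -0.1131  0.0215] zmed 0.021858932352711413 min [ 0.7167 -0.1605  0.0075] max [ 0.7399 -0.0118  0.0312] rect 727.3 -86.1 [ 22.3 148.7] 1.5
screw_jar 0.7 [247.0, 130.0] 389 mean [0.6905 0.256  0.0619] zmed 0.07193641960121533 min [0.6659 0.2306 0.0073] max [0.7214 0.2858 0.0832] rect 694.9 258.0 [53.5 56.6] 38.7
```

View pics/crop.png

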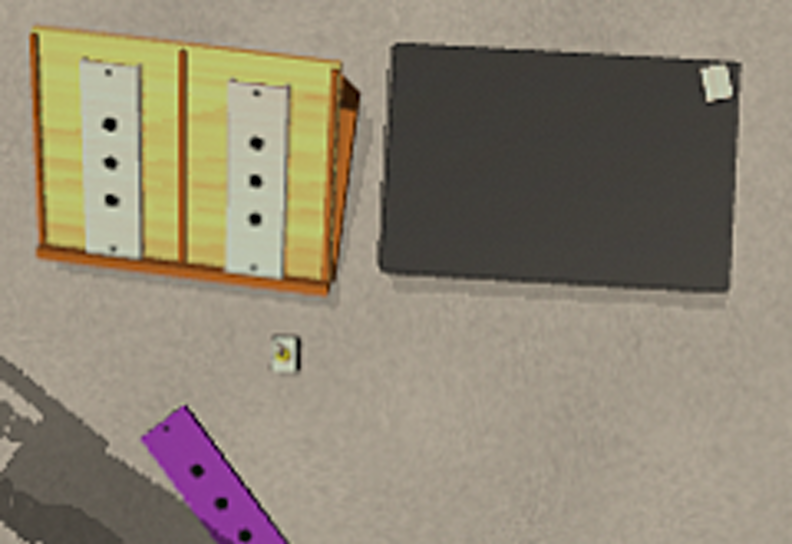

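Candidates in the first picture: the panel in the left lane at (183,198), the panel in the right lane at (228,204), and the purple one at (217,301). The crop confirms the target is the white panel at (228,204), crop (257,178): it lies in the lane next to the plate. The gaps to the battens are about 37 mm on each side. I now refine its pose and plan the waypoints.

```bash
cat >> h.py <<'E'
def frame(n,t,score=.3,near=None):
    pass
def axes(z,y):
    z=np.array(z,float);z/=np.linalg.norm(z);y=np.array(y,float);y-=z*(y@z);y/=np.linalg.norm(y)
    return np.c_[np.cross(y,z),y,z]
def now():
    o=ctrl.get_obs();q=o["eef_rot"];return o["eef_pos"],R.from_quat([*q[1:],q[0]])
def rel(p,Rm,p0=None,R0=None):
    "shift (mm) in tool axes and rotvec (deg) from pose0 (default: now) to target"
    if p0 is None:p0,R0=now()
    Rt=R.from_matrix(Rm)
    return np.round(R0.inv().apply(np.array(p)-p0)*1000,1),np.round(np.degrees((R0.inv()*Rt).as_rotvec()),2)
E
python3 - <<'E'
from h import *
np.set_printoptions(precision=4,suppress=True)
res=[]
for k in range(3):
    p,d=ctrl.camera("top");Pw=cloud("top",d);res.append(Pw)
    hsv=cv2.cvtColor(p,cv2.COLOR_RGB2HSV)
Pw=np.nanmedian(res,0)
for nm,(u0,u1,v0,v1) in dict(tgt=(212,245,165,242),oth=(168,198,160,235)).items():
    m=np.zeros(d.shape,np.uint8);m[v0:v1,u0:u1]=(hsv[v0:v1,u0:u1,1]<45)
    m=cv2.morphologyEx(m,cv2.MORPH_CLOSE,np.ones((5,5)));n,l,s,c=cv2.connectedComponentsWithStats(m)
    i=1+s[1:,4].argmax();m=(l==i);q=Pw[cv2.erode(m.astype(np.uint8),np.ones((3,3)))>0];q=q[~np.isnan(q[:,0])]
    mean=q.mean(0);vt=np.linalg.svd(q-mean)[2]
    xa=vt[0]*np.sign(vt[0][0]);za=vt[2]*np.sign(vt[2][2])
    a=(q-mean)@xa;b=(q-mean)@np.cross(za,xa);mid=mean+xa*(a.max()+a.min())/2+np.cross(za,xa)*(b.max()+b.min())/2
    print(nm,s[i],len(q),"ext",np.ptp(a),np.ptp(b),"mid",mid,"x",xa,"z",za,"yaw",np.degrees(np.arctan2(xa[1],xa[0])),"pitch",np.degrees(np.arcsin(xa[2])))
    # profile along length
    print([round(1000*np.mean(((q-mean)@za)[(a>=t)&(a<t+.02)]),1) for t in np.arange(-.09,.08,.02)])
# side check of target
p,d=ctrl.camera("side");Ps=cloud("side",d)
for t in["plate","stock_bin","reject_tray","panel_1_mid"]:
    for s,pos,r in outl("side",t):
        if s<.4: continue
        q=Ps[r];q=q[~np.isnan(q[:,0])];
        (cx,cy),wh,a=cv2.minAreaRect((q[:,:2]*1000).astype(np.float32))
        print(t,s,pos,q.mean(0),np.median(q[:,2]),round(cx,1),round(cy,1),np.round(wh,1),round(a,1))
E
```

```text
tgt [ 212  174   33   68 1215] 1007 ext 0.22784794016905113 0.07302037499246282 mid [0.448  0.3124 0.0742] x [ 0.8178 -0.1383  0.5587] z [-0.5216  0.2324  0.8209] yaw -9.595947751021095 pitch 33.966388656053525
[np.float64(8.9), np.float64(6.9), np.float64(4.6), np.float64(2.7), np.float64(0.7), np.float64(-0.2), np.float64(-1.4), np.float64(-1.8), np.float64(-2.2)]
oth [ 168  168   30   67 1112] 888 ext 0.22596024451555533 0.07936108853167083 mid [0.4643 0.444  0.075 ] x [ 0.8384 -0.1384  0.5272] z [-0.4972  0.2022  0.8438] yaw -9.3711921563028 pitch 31.813757173360283
[np.float64(2.9), np.float64(2.5), np.float64(1.6), np.float64(1.2), np.float64(0.7), np.float64(0.1), np.float64(-0.8), np.float64(-1.0), np.float64(-1.6)]
plate 0.84 [334.0, 211.0] [0.4735 0.0226 0.0551] 0.05876367644459091 488.6 41.5 [305.2 204.7] 87.9
stock_bin 0.7 [471.0, 282.0] [ 0.6281 -0.3573  0.0119] 0.0047557855980338015 636.1 -346.3 [164.2 257.3] 2.2
reject_tray 0.92 [417.0, 306.0] [ 0.464  -0.3195  0.0109] 0.00401825276454737 470.9 -307.1 [267.4 158.7] 88.6
panel_1_mid 0.83 [254.0, 126.0] [0.4797 0.4228 0.0883] 0.08924532875992452 479.8 425.1 [ 57.9 156.6] 83.9
panel_1_mid 0.73 [192.0, 192.0] [0.2126 0.3588 0.0085] 0.00867272430879884 211.9 360.3 [118.6  60. ] 44.0
```

```bash
python3 - <<'E'
from h import *
np.set_printoptions(precision=4,suppress=True)
f=np.load("top0.npz");p=f["p"];Pw=np.load("Pw.npy");c=ctrl.camera_params("top");T=c["cam_to_world"]
# lane mask: polygon around panel, white pixels
g=p.astype(int)
for nm,poly in dict(tgt=[(217,172),(240,174),(238,237),(216,235)],oth=[(172,166),(195,168),(194,230),(173,230)]).items():
    m=np.zeros(p.shape[:2],np.uint8);cv2.fillPoly(m,[np.array(poly)],1)
    w=((g[...,0]-g[...,2])<35)&(g.min(-1)>150)&(m>0)
    w=cv2.morphologyEx(w.astype(np.uint8),cv2.MORPH_CLOSE,np.ones((5,5)))
    q=Pw[cv2.erode(w,np.ones((5,5)))>0];q=q[~np.isnan(q[:,0])]
    mean=q.mean(0);za=np.linalg.svd(q-mean)[2][2];za*=np.sign(za[2])
    # snap pixel outlines to the plane
    cs=max(cv2.findContours(w,0,cv2.CHAIN_APPROX_NONE)[0],key=cv2.contourArea)
    # full mask points ray-plane
    v,u=np.nonzero(w);xy=cv2.undistortPoints(np.stack([u,v],-1)[:,None].astype(float),c["K"],np.array(c["dist"]))[:,0]
    r=np.c_[xy,np.ones(len(xy))]@T[:3,:3].T;o=T[:3,3];X=o+r*(((mean-o)@za)/(r@za))[:,None]
    b1=np.cross([0,1,0],za);b1/=np.linalg.norm(b1);b2=np.cross(za,b1)
    (cx,cy),wh,a=cv2.minAreaRect((np.c_[(X-mean)@b1,(X-mean)@b2]*1000).astype(np.float32))
    ctr=mean+b1*cx/1000+b2*cy/1000
    ct2=X.mean(0); xa=np.linalg.svd(X-ct2,full_matrices=False)[2][0];xa*=np.sign(xa[0])
    print(nm,len(q),w.sum(),"rectmid",ctr,"mean",ct2,wh,a,"z",za,"x",xa,"yaw",np.degrees(np.arctan2(xa[1],xa[0])),"pitch",np.degrees(np.arcsin(xa[2])),"resid",np.std((q-mean)@za))
    a_=(q-mean)@xa;h_=(q-mean)@za*1000;print(np.polyfit(a_*10,h_,2))
E
```

```text
tgt 672 968 rectmid [0.4662 0.3014 0.09  ] mean [0.4692 0.3021 0.0917] (47.52711868286133, 177.30401611328125) 85.47907257080078 z [-0.4964  0.0644  0.8657] x [ 0.8616 -0.0855  0.5004] yaw -5.668835866259609 pitch 30.026102270736736 resid 0.0024259665224194925
[ 3.9246  0.0981 -0.8646]
oth 655 947 rectmid [0.4819 0.4281 0.0902] mean [0.4841 0.4278 0.0915] (48.645713806152344, 178.173583984375) 84.99641418457031 z [-0.4913  0.0784  0.8674] x [ 0.8633 -0.0877  0.497 ] yaw -5.802699550770244 pitch 29.79915423698185 resid 0.002359650809038729
[ 0.4114  0.0103 -0.0906]
```

```bash
cat >> h.py <<'E'
def rows(p,Rm,n,p0=None,R0=None):
    "n equal steps; prints shift (tool axes before each row) and rotation per row"
    if p0 is None:p0,R0=now()
    Rt=R.from_matrix(Rm);rv=(R0.inv()*Rt).as_rotvec()/n;d=(np.array(p)-p0)/n
    for i in range(n):
        print(np.round((R0*R.from_rotvec(rv*i)).inv().apply(d)*1000,1).tolist(),np.round(np.degrees(rv),2).tolist())
yw=np.radians(-5.7);n_=np.array([-.5*np.cos(yw),-.5*np.sin(yw),.866]);mid=np.array([.470,.301,.086])
Rg=axes(-n_,[-np.sin(yw),np.cos(yw),0])
E
python3 -c "
from h import *
print(now()[1].as_matrix().round(3)); rows(mid+n_*.09,Rg,6)"
```

```text
[[-0.914  0.407 -0.   ]
 [ 0.407  0.914  0.   ]
 [ 0.     0.    -1.   ]]
[-44.0, -20.5, 5.6] [-0.8, -4.96, -2.98]
[-42.3, -22.9, 9.1] [-0.8, -4.96, -2.98]
[-40.1, -25.1, 12.3] [-0.8, -4.96, -2.98]
[-37.5, -27.4, 15.3] [-0.8, -4.96, -2.98]
[-34.6, -29.5, 18.0] [-0.8, -4.96, -2.98]
[-31.4, -31.5, 20.5] [-0.8, -4.96, -2.98]
```

Call:
{"name": "apply_moves", "arguments": {
  "moves": [
    {"jaw":0.82,"offset":[-44,-20.5,0],"rot":[-0.8,-4.96,-2.98]},
    {"jaw":0.82,"offset":[-42,-23,5],"rot":[-0.8,-4.96,-2.98]},
    {"jaw":0.82,"offset":[-40,-25,10],"rot":[-0.8,-4.96,-2.98]},
    {"jaw":0.82,"offset":[-37.5,-27.5,15],"rot":[-0.8,-4.96,-2.98]},
    {"jaw":0.82,"offset":[-34.5,-29.5,18],"rot":[-0.8,-4.96,-2.98]}
  ]
}}

```text
time_s: 1.68
eef_pos: [0.3929, 0.3415, 0.1822]
eef_rot: [0.218, 0.074, 0.973, -0.011]
wrist_force: [-0.6, 0.6, 0.5]
opening: 0.818
grasp_force: 0.0
```

```bash
python3 -c "
from h import *
o=ctrl.get_obs();print(o['q'],o['opening'],o['eef_pos']);print(rel(mid+n_*.06,Rg)); rows(mid+n_*.06,Rg,3)"
```

```text
[ 0.70151366 -0.09083352  1.99431271 -0.39105005  0.96585265 -0.53691103] 0.8177943751616805 [0.39289211 0.34152495 0.18221865]
(array([-28.6, -30.6,  62. ]), array([-0.72, -4.74, -2.86]))
[-9.5, -10.2, 20.7] [-0.24, -1.58, -0.95]
[-8.8, -10.4, 20.9] [-0.24, -1.58, -0.95]
[-8.0, -10.7, 21.1] [-0.24, -1.58, -0.95]
```

Call:
{"name": "apply_moves", "arguments": {
  "moves": [
    {"jaw":0.82,"offset":[-9.5,-10,20],"rot":[-0.24,-1.58,-0.95]},
    {"jaw":0.82,"offset":[-9,-10.5,21],"rot":[-0.24,-1.58,-0.95]},
    {"jaw":0.82,"offset":[-8,-10.5,21],"rot":[-0.24,-1.58,-0.95]},
    {"jaw":0.82,"offset":[0,0,0],"rot":[0,0,0]},
    {"jaw":0.82,"offset":[0,0,0],"rot":[0,0,0]}
  ]
}}

```text
time_s: 2.3
eef_pos: [0.439, 0.3055, 0.1388]
eef_rot: [0.257, 0.05, 0.965, -0.013]
wrist_force: [0.2, 0.0, 0.4]
opening: 0.823
grasp_force: 0.0
```

```bash
python3 -c "
from h import *
print(rel(mid-n_*.005,Rg))
a=ctrl.camera('side')[0][60:230,190:350,::-1];b=ctrl.camera('top')[0][130:270,130:290,::-1]
cv2.imwrite('pics/pre.png',np.vstack([cv2.resize(a,(480,300)),cv2.resize(b,(480,300))])) "
```

```text
(array([-1. , -1.4, 66.4]), array([-0.04, -0.19, -0.17]))
```

View pics/pre.png

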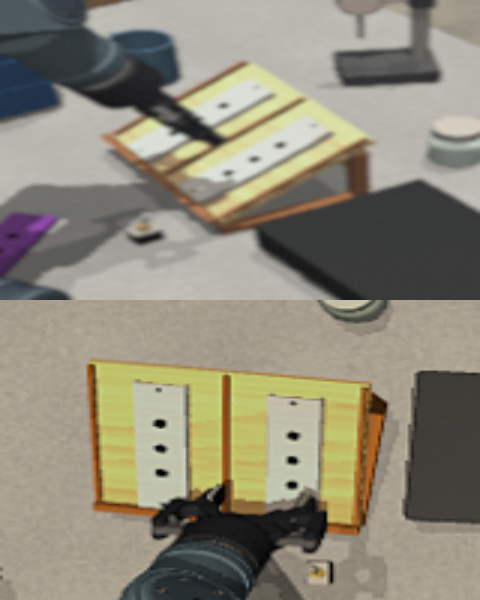

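The side view shows the open fingers above the lower part of the target panel. In the top view (crop) the fingers are near (190,500) and (315,500) and the panel axis is near 293. I check that with a projection before going down.

```bash
python3 -c "
from h import *
p,r=now();M=r.as_matrix();c=ctrl.camera_params('top');W=np.linalg.inv(c['cam_to_world'])
k=np.array([p+M@np.array(v) for v in [(0,0,0),(0,.035,-.008),(0,-.035,-.008),(0,0,.06),(0,.035,-.05),(0,-.035,-.05)]])
k=k@W[:3,:3].T+W[:3,3]
uv=cv2.projectPoints(k,np.zeros(3),np.zeros(3),np.array(c['K']),np.array(c['dist']))[0][:,0]
print(uv.round(1), ((uv-[130,130])*[3,300/140]+[0,300]).round())
"
```

```text
[[221.7 213.6]
 [208.1 213.3]
 [233.9 216.5]
 [226.9 204.1]
 [203.8 220.5]
 [230.3 223.8]] [[275. 479.]
 [234. 479.]
 [312. 485.]
 [291. 459.]
 [221. 494.]
 [301. 501.]]
```

Projected tips (234,479) and (312,485) match the picture, and the tool axis hits the panel's centre hole at (292,460). I descend.

Call:
{"name": "apply_moves", "arguments": {
  "moves": [
    {"jaw":0.82,"offset":[-1,-1.4,25],"rot":[0,-0.2,-0.2]},
    {"jaw":0.82,"offset":[0,0,22],"rot":[0,0,0]},
    {"jaw":0.82,"offset":[0,0,10],"rot":[0,0,0]},
    {"jaw":0.82,"offset":[0,0,5],"rot":[0,0,0]},
    {"jaw":0.82,"offset":[0,0,3.5],"rot":[0,0,0]}
  ]
}}

```text
time_s: 3.02
eef_pos: [0.4723, 0.3006, 0.0822]
eef_rot: [0.259, 0.047, 0.965, -0.013]
wrist_force: [0.4, 0.3, -0.1]
opening: 0.82
grasp_force: 0.0
```

Call:
{"name": "apply_moves", "arguments": {
  "moves": [
    {"jaw":0.7,"offset":[0,0,0],"rot":[0,0,0]},
    {"jaw":0.5,"offset":[0,0,0],"rot":[0,0,0]},
    {"jaw":0.4,"offset":[0,0,0],"rot":[0,0,0]},
    {"jaw":0.4,"offset":[0,0,0],"rot":[0,0,0]},
    {"jaw":0.4,"offset":[0,0,0],"rot":[0,0,0]}
  ]
}}

```text
time_s: 3.65
eef_pos: [0.472, 0.3002, 0.0818]
eef_rot: [0.258, 0.048, 0.965, -0.014]
wrist_force: [0.5, -0.5, 0.9]
opening: 0.397
grasp_force: 0.0
```

```bash
python3 -c "
from h import *
print(rel(mid-n_*.005,Rg))"
```

```text
(array([-0.3,  0.6,  0.3]), array([-0.07, -0.  ,  0.08]))
```

The jaws closed to 0.40 (about 34 mm) without meeting the panel. I look.

```bash
python3 -c "
from h import *
a=ctrl.camera('side')[0][90:200,210:330,::-1];b=ctrl.camera('top')[0][150:260,160:280,::-1]
cv2.imwrite('pics/g1.png',np.hstack([cv2.resize(a,(400,367),interpolation=2),cv2.resize(b,(400,367),interpolation=2)])) "
```

```text
(no output)
```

View pics/g1.png

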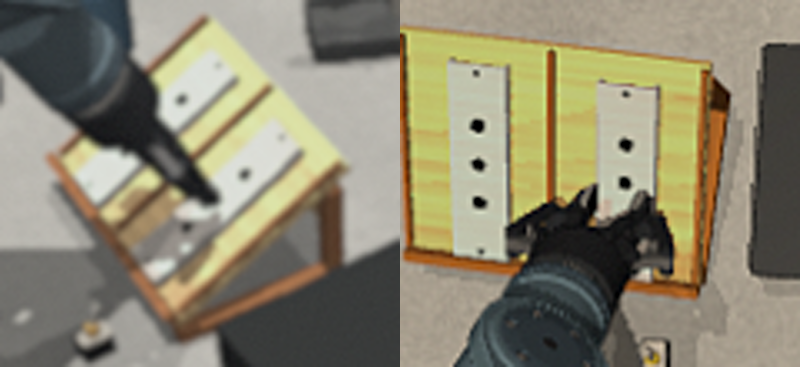

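The fingers are closed above the panel: in the top view the tips are at about (597,188) and (648,198), centred on the panel axis but over its upper face. So the tips stand farther back than I assumed. I open, go about 4 mm deeper and close again.

Call:
{"name": "apply_moves", "arguments": {
  "moves": [
    {"jaw":0.8,"offset":[0,0,0],"rot":[0,0,0]},
    {"jaw":0.8,"offset":[0,0,0],"rot":[0,0,0]},
    {"jaw":0.8,"offset":[0,0.3,2],"rot":[0,0,0]},
    {"jaw":0.8,"offset":[0,0,2],"rot":[0,0,0]},
    {"jaw":0.8,"offset":[0,0,0],"rot":[0,0,0]}
  ]
}}

```text
time_s: 4.38
eef_pos: [0.474, 0.3002, 0.078]
eef_rot: [0.258, 0.048, 0.965, -0.014]
wrist_force: [0.1, -0.7, 0.6]
opening: 0.803
grasp_force: 0.0
```

Call:
{"name": "apply_moves", "arguments": {
  "moves": [
    {"jaw":0.7,"offset":[0,0,0],"rot":[0,0,0]},
    {"jaw":0.62,"offset":[0,0,0],"rot":[0,0,0]},
    {"jaw":0.56,"offset":[0,0,0],"rot":[0,0,0]},
    {"jaw":0.52,"offset":[0,0,0],"rot":[0,0,0]},
    {"jaw":0.52,"offset":[0,0,0],"rot":[0,0,0]}
  ]
}}

```text
time_s: 5.0
eef_pos: [0.4741, 0.3003, 0.0783]
eef_rot: [0.258, 0.048, 0.965, -0.014]
wrist_force: [0.6, 0.8, 0.3]
opening: 0.521
grasp_force: 0.0
```

Call:
{"name": "apply_moves", "arguments": {
  "moves": [
    {"jaw":0.8,"offset":[0,0,0],"rot":[0,0,0]},
    {"jaw":0.8,"offset":[0,0,0],"rot":[0,0,0]},
    {"jaw":0.8,"offset":[0,0,2],"rot":[0,0,0]},
    {"jaw":0.8,"offset":[0,0,1.5],"rot":[0,0,0]},
    {"jaw":0.8,"offset":[0,0,0],"rot":[0,0,0]}
  ]
}}

```text
time_s: 5.62
eef_pos: [0.4758, 0.3, 0.075]
eef_rot: [0.258, 0.048, 0.965, -0.014]
wrist_force: [0.4, -0.0, -0.6]
opening: 0.799
grasp_force: 0.0
```

Call:
{"name": "apply_moves", "arguments": {
  "moves": [
    {"jaw":0.7,"offset":[0,0,0],"rot":[0,0,0]},
    {"jaw":0.62,"offset":[0,0,0],"rot":[0,0,0]},
    {"jaw":0.56,"offset":[0,0,0],"rot":[0,0,0]},
    {"jaw":0.52,"offset":[0,0,0],"rot":[0,0,0]},
    {"jaw":0.5,"offset":[0,0,0],"rot":[0,0,0]}
  ]
}}

```text
time_s: 6.25
eef_pos: [0.4758, 0.3001, 0.0752]
eef_rot: [0.258, 0.048, 0.965, -0.014]
wrist_force: [-0.4, 0.8, -1.3]
opening: 0.499
grasp_force: 0.0
```

```bash
python3 -c "
from h import *
a,ds=ctrl.camera('side');b,d=ctrl.camera('top')
P0=np.load('Pw.npy');P=cloud('top',d);S=cloud('side',ds)
for v in (178,184,190,196,199): print(v,[ (P0[v,u]*1000).round().tolist()+(P[v,u]*1000).round().tolist() for u in (224,228,232)])
a=a[120:165,245:305,::-1];b=b[175:235,195:255,::-1]
cv2.imwrite('pics/g2.png',np.hstack([cv2.resize(a,(400,300),interpolation=2),cv2.resize(b,(300,300),interpolation=2)])) "
```

```text
178 [[536.0, 304.0, 134.0, 536.0, 305.0, 132.0], [536.0, 293.0, 135.0, 536.0, 293.0, 132.0], [536.0, 282.0, 133.0, 536.0, 282.0, 133.0]]
184 [[521.0, 306.0, 121.0, 521.0, 305.0, 125.0], [521.0, 295.0, 121.0, 521.0, 294.0, 124.0], [521.0, 283.0, 126.0, 521.0, 284.0, 124.0]]
190 [[506.0, 309.0, 106.0, 506.0, 308.0, 111.0], [506.0, 296.0, 111.0, 505.0, 296.0, 116.0], [505.0, 284.0, 116.0, 506.0, 285.0, 111.0]]
196 [[490.0, 309.0, 102.0, 490.0, 310.0, 96.0], [490.0, 298.0, 100.0, 490.0, 297.0, 106.0], [490.0, 287.0, 103.0, 490.0, 286.0, 108.0]]
199 [[482.0, 311.0, 92.0, 482.0, 310.0, 98.0], [482.0, 298.0, 97.0, 482.0, 298.0, 100.0], [483.0, 288.0, 93.0, 482.0, 287.0, 96.0]]
```

View pics/g2.png

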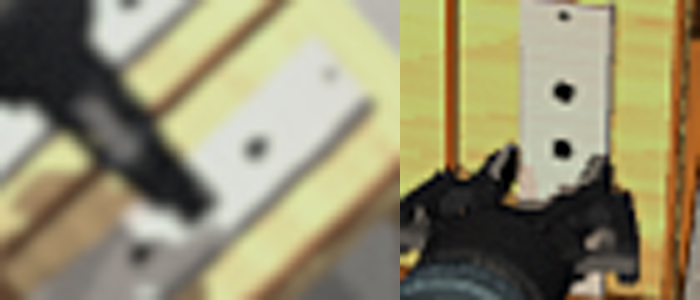

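```bash
python3 -c "
from h import *
np.set_printoptions(precision=1,suppress=True,linewidth=180)
o=ctrl.get_obs();p,r=now();print(p,o['opening'])
ds=np.median([ctrl.camera('top')[1] for _ in range(5)],0);b,_=ctrl.camera('top');P=cloud('top',ds)
for nm,us,vs in(('L',range(210,222),range(203,216,2)),('R',range(229,241),range(203,216,2))):
  for v in vs:
    print(nm,v,[(u,int(b[v,u].max()),*(r.inv().apply(P[v,u]-p)*1000).round().astype(int).tolist()) for u in us if b[v,u].max()<110])
"
```

```text
[0.5 0.3 0.1] 0.502163116301271
L 203 []
L 205 [(214, 77, 11, 41, -9), (216, 95, -10, 25, -47), (217, 1, -11, 22, -48), (218, 73, -7, 21, -41)]
L 207 [(212, 46, -7, 33, -57), (213, 52, -5, 32, -53), (215, 103, -11, 24, -61), (216, 20, -9, 22, -58), (217, 0, -6, 21, -51), (218, 68, -1, 21, -41)]
L 209 [(210, 84, -12, 33, -78), (211, 16, -12, 30, -78), (212, 39, -13, 27, -80), (213, 100, -11, 25, -75), (215, 6, -9, 21, -70), (216, 4, -5, 21, -62), (217, 0, 0, 21, -51), (218, 96, 4, 20, -43)]
L 211 [(210, 22, -12, 30, -90), (211, 24, -11, 28, -88), (212, 25, -12, 25, -88), (213, 23, -12, 22, -88), (214, 12, -5, 23, -74), (215, 15, -4, 21, -72), (216, 0, 1, 21, -62), (217, 68, 6, 21, -52)]
L 213 [(210, 27, -15, 25, -107), (211, 27, -15, 23, -107), (212, 25, -16, 20, -107), (213, 25, -17, 17, -109), (214, 19, 1, 23, -75), (215, 15, 2, 21, -72), (216, 58, 6, 21, -63)]
L 215 [(210, 25, -16, 22, -119), (211, 22, -15, 20, -117), (212, 24, -17, 16, -120), (213, 23, -15, 15, -116), (214, 16, 6, 23, -76), (215, 62, 7, 21, -74), (219, 99, 36, 24, -17), (220, 102, 35, 21, -17), (221, 104, 36, 18, 
[... 317 characters left out ...]
3), (235, 22, -6, -31, -62), (236, 9, -5, -34, -60), (237, 93, 1, -34, -47)]
R 213 [(229, 68, -12, -21, -88), (230, 23, -10, -23, -84), (231, 20, -11, -26, -86), (232, 28, -11, -28, -84), (233, 25, -10, -31, -83), (234, 28, -11, -33, -83), (235, 20, -6, -34, -72), (236, 11, 2, -33, -58), (237, 53, 29, -25, -6), (238, 61, 27, -29, -8), (239, 74, 26, -32, -9), (240, 66, 28, -34, -5)]
R 215 [(229, 20, -17, -26, -108), (230, 21, -15, -28, -105), (231, 20, -10, -28, -95), (232, 19, -9, -30, -93), (233, 23, -7, -32, -89), (234, 29, -6, -34, -85), (235, 28, -6, -36, -84), (236, 22, -6, -39, -84), (237, 26, -12, -44, -94), (238, 25, -12, -47, -94), (239, 22, -11, -49, -91), (240, 17, -11, -51, -91)]
```

```bash
python3 -c "
from h import *
p,r=now()
ds=np.median([ctrl.camera('top')[1] for _ in range(5)],0);b,_=ctrl.camera('top');P=cloud('top',ds)
for v in range(202,214):
    print(v,[(u,b[v,u].tolist(),int((r.inv().apply(P[v,u]-p)*1000)[2])) for u in range(215,222)])
ds=np.median([ctrl.camera('side')[1] for _ in range(5)],0);b,_=ctrl.camera('side');P=cloud('side',ds)
for v in range(145,156):
    print(v,[(u,b[v,u].tolist(),*(r.inv().apply(P[v,u]-p)*1000).astype(int)) for u in range(268,280,2)])
"
```

```text
202 [(215, [196, 193, 106], -6), (216, [195, 189, 101], -6), (217, [193, 182, 93], -6), (218, [193, 187, 120], -7), (219, [186, 184, 165], -16), (220, [193, 198, 178], -17), (221, [194, 196, 175], -14)]
203 [(215, [198, 201, 109], -6), (216, [174, 166, 98], -6), (217, [155, 134, 73], -8), (218, [184, 183, 118], -7), (219, [191, 190, 166], -15), (220, [194, 200, 179], -16), (221, [193, 197, 176], -15)]
204 [(215, [174, 173, 108], -6), (216, [111, 106, 110], -42), (217, [66, 66, 75], -42), (218, [104, 97, 80], -40), (219, [191, 187, 161], -15), (220, [198, 202, 180], -16), (221, [193, 196, 175], -15)]
205 [(215, [122, 110, 99], -49), (216, [94, 89, 83], -47), (217, [0, 0, 3], -46), (218, [73, 57, 44], -42), (219, [166, 158, 137], -14), (220, [200, 205, 183], -15), (221, [194, 197, 175], -16)]
206 [(215, [118, 112, 101], -54), (216, [69, 65, 59], -55), (217, [0, 0, 0], -50), (218, [76, 62, 48], -42), (219, [167, 162, 140], -17), (220, [202, 208, 184], -17), (221, [193, 197, 175], -15)]
207 [(215, [103, 97, 86], -59), (216, [21, 20, 18], -60), (217, [0, 0, 0], -52), (218, [67, 54, 40], -
[... 4968 characters left out ...]
t64(-3), np.int64(-17)), (272, [178, 182, 174], np.int64(14), np.int64(-8), np.int64(-16)), (274, [155, 156, 149], np.int64(9), np.int64(-14), np.int64(-16)), (276, [166, 165, 158], np.int64(4), np.int64(-19), np.int64(-17)), (278, [175, 176, 169], np.int64(0), np.int64(-23), np.int64(-15))]
155 [(268, [190, 195, 185], np.int64(25), np.int64(0), np.int64(-15)), (270, [205, 209, 199], np.int64(20), np.int64(-6), np.int64(-16)), (272, [191, 195, 185], np.int64(16), np.int64(-10), np.int64(-15)), (274, [164, 163, 156], np.int64(11), np.int64(-16), np.int64(-16)), (276, [153, 149, 143], np.int64(6), np.int64(-22), np.int64(-16)), (278, [149, 147, 140], np.int64(2), np.int64(-25), np.int64(-13))]
```

Both cameras put the fingertips at tool z of about −40 mm, while the panel top is at −17 mm. So the tips are about 23 mm above the panel, and the real tips stand about 37 mm behind the reported TCP. I check whether that is constant, using the start picture.

```bash
python3 -c "
from h import *
M=np.array([[-.914,.407,0],[.407,.914,0],[0,0,-1]]);p=np.array([.2335,.5249,.197])
for n in('top','side'):
    f=np.load(n+'0.npz');P=cloud(n,f['d']);q=(P-p)@M
    m=(np.abs(q[...,0])<.016)&(np.abs(q[...,1])<.07)&(q[...,2]<.02)&(q[...,2]>-.14)&(f['p'].max(-1)<110)
    z=q[m]*1000;print(n,m.sum());
    for s in(-1,1):
        k=z[z[:,1]*s>0]; k=k[np.argsort(-k[:,2])][:7];print(k.round().astype(int).tolist())
"
```

```text
top 248
[[-9, -48, -44], [-11, -45, -46], [-12, -45, -54], [-9, -49, -54], [-8, -53, -55], [-12, -49, -57], [-4, -56, -57]]
[[-10, 43, -50], [-6, 44, -50], [-12, 44, -54], [-10, 43, -55], [-11, 46, -55], [-12, 46, -62], [-11, 42, -64]]
side 205
[[-6, -51, -45], [9, -48, -46], [7, -50, -46], [-4, -53, -47], [4, -53, -48], [-2, -54, -48], [-7, -51, -48]]
[[-5, 42, -45], [-8, 41, -45], [-3, 42, -45], [-6, 44, -47], [-9, 43, -48], [-10, 41, -52], [-11, 39, -56]]
```

The offset is constant: with the jaw open the tips were at −46 mm, which is 13 mm plus about 35 mm. I treat the real tips as 35 mm short of the reported TCP and go on down.

Call:
{"name": "apply_moves", "arguments": {
  "moves": [
    {"jaw":0.82,"offset":[0,0,0],"rot":[0,0,0]},
    {"jaw":0.82,"offset":[0,0,0],"rot":[0,0,0]},
    {"jaw":0.82,"offset":[0,-0.5,10],"rot":[0,0,0]},
    {"jaw":0.82,"offset":[0,0,10],"rot":[0,0,0]},
    {"jaw":0.82,"offset":[0,0,9],"rot":[0,0,0]}
  ]
}}

```text
time_s: 7.88
eef_pos: [0.4903, 0.2979, 0.0491]
eef_rot: [0.258, 0.048, 0.965, -0.014]
wrist_force: [0.1, 0.0, -0.4]
opening: 0.818
grasp_force: 0.0
```

Call:
{"name": "apply_moves", "arguments": {
  "moves": [
    {"jaw":0.7,"offset":[0,0,0],"rot":[0,0,0]},
    {"jaw":0.62,"offset":[0,0,0],"rot":[0,0,0]},
    {"jaw":0.56,"offset":[0,0,0],"rot":[0,0,0]},
    {"jaw":0.5,"offset":[0,0,0],"rot":[0,0,0]},
    {"jaw":0.5,"offset":[0,0,0],"rot":[0,0,0]}
  ]
}}

```text
time_s: 8.5
eef_pos: [0.49, 0.2982, 0.0505]
eef_rot: [0.259, 0.047, 0.965, -0.014]
wrist_force: [-5.8, -1.0, 6.0]
opening: 0.566
grasp_force: 61.1
```

Gripped at 61 N. I lift along the bed normal.

Call:
{"name": "apply_moves", "arguments": {
  "moves": [
    {"jaw":0.5,"offset":[0,0,-12],"rot":[0,0,0]},
    {"jaw":0.5,"offset":[0,0,-25],"rot":[0,0,0]},
    {"jaw":0.5,"offset":[0,0,-30],"rot":[0,0,0]},
    {"jaw":0.5,"offset":[0,0,-30],"rot":[0,0,0]},
    {"jaw":0.5,"offset":[0,0,-30],"rot":[0,0,0]}
  ]
}}

```text
time_s: 9.12
eef_pos: [0.4262, 0.3047, 0.1614]
eef_rot: [0.258, 0.047, 0.965, -0.013]
wrist_force: [0.1, -0.3, -0.8]
opening: 0.564
grasp_force: 62.8
```

```bash
cat >> h.py <<'E'
pc=np.array([.486,.043,0]);py=np.radians(-2.1);Rp=axes([0,0,-1],[np.cos(py),np.sin(py),0])
H=.0408 # reported TCP ahead of panel mid
E
python3 -c "
from h import *
p,r=now();print(p);rows(pc+[0,0,.18-H],Rp,12)"
```

```text
[0.42616989 0.30473334 0.16136298]
[-5.2, -21.2, 5.2] [1.88, 2.01, 7.03]
[-8.0, -20.2, 5.6] [1.88, 2.01, 7.03]
[-10.6, -18.9, 5.9] [1.88, 2.01, 7.03]
[-13.0, -17.3, 6.1] [1.88, 2.01, 7.03]
[-15.2, -15.3, 6.2] [1.88, 2.01, 7.03]
[-17.2, -13.1, 6.1] [1.88, 2.01, 7.03]
[-18.8, -10.7, 5.8] [1.88, 2.01, 7.03]
[-20.2, -8.1, 5.4] [1.88, 2.01, 7.03]
[-21.2, -5.4, 4.9] [1.88, 2.01, 7.03]
[-21.9, -2.6, 4.3] [1.88, 2.01, 7.03]
[-22.2, 0.2, 3.6] [1.88, 2.01, 7.03]
[-22.1, 3.0, 2.8] [1.88, 2.01, 7.03]
```

Call:
{"name": "apply_moves", "arguments": {
  "moves": [
    {"jaw":0.5,"offset":[-5,-21,3],"rot":[1.88,2.01,7.03]},
    {"jaw":0.5,"offset":[-8,-20,4],"rot":[1.88,2.01,7.03]},
    {"jaw":0.5,"offset":[-10.5,-19,5],"rot":[1.88,2.01,7.03]},
    {"jaw":0.5,"offset":[-13,-17,6],"rot":[1.88,2.01,7.03]},
    {"jaw":0.5,"offset":[-15,-15,6],"rot":[1.88,2.01,7.03]}
  ]
}}

```text
time_s: 9.75
eef_pos: [0.4494, 0.1966, 0.1557]
eef_rot: [0.161, 0.359, 0.919, -0.008]
wrist_force: [-0.8, -0.3, -0.8]
opening: 0.563
grasp_force: 62.8
```

Call:
{"name": "apply_moves", "arguments": {
  "moves": [
    {"jaw":0.5,"offset":[-17,-13,6],"rot":[1.88,2.01,7.03]},
    {"jaw":0.5,"offset":[-19,-10.5,6],"rot":[1.88,2.01,7.03]},
    {"jaw":0.5,"offset":[-20,-8,5.5],"rot":[1.88,2.01,7.03]},
    {"jaw":0.5,"offset":[-21,-5.5,5],"rot":[1.88,2.01,7.03]},
    {"jaw":0.5,"offset":[-22,-2.5,4],"rot":[1.88,2.01,7.03]}
  ]
}}

```text
time_s: 10.38
eef_pos: [0.4747, 0.0881, 0.1466]
eef_rot: [0.047, 0.63, 0.775, -0.002]
wrist_force: [0.5, -0.3, -0.5]
opening: 0.564
grasp_force: 62.8
```

```bash
python3 -c "
from h import *
p,r=now();print(p);rows(pc+[0,0,.13-H],Rp,3)"
```

```text
[0.47473484 0.08807831 0.14661572]
[-14.0, -0.5, 20.3] [1.24, 1.31, 4.61]
[-14.4, 1.1, 19.9] [1.24, 1.31, 4.61]
[-14.7, 2.7, 19.6] [1.24, 1.31, 4.61]
```

Call:
{"name": "apply_moves", "arguments": {
  "moves": [
    {"jaw":0.5,"offset":[-14,-0.5,20],"rot":[1.24,1.31,4.61]},
    {"jaw":0.5,"offset":[-14.5,1,20],"rot":[1.24,1.31,4.61]},
    {"jaw":0.5,"offset":[-14.5,2.5,19.5],"rot":[1.24,1.31,4.61]},
    {"jaw":0.5,"offset":[0,0,0],"rot":[0,0,0]},
    {"jaw":0.5,"offset":[0,0,0],"rot":[0,0,0]}
  ]
}}

```text
time_s: 11.0
eef_pos: [0.4858, 0.0437, 0.0896]
eef_rot: [0.001, 0.718, 0.696, -0.0]
wrist_force: [0.2, 0.7, -0.8]
opening: 0.565
grasp_force: 62.8
```

```bash
python3 -c "
from h import *
p,r=now();print(p,rel(pc+[0,0,.065-H],Rp))
for n in('top','side'):
    b,_=ctrl.camera(n);d=np.median([ctrl.camera(n)[1] for _ in range(3)],0);P=cloud(n,d);q=P-p
    m=(np.abs(q[...,0])<.06)&(np.abs(q[...,1])<.13)&(P[...,2]>.085)&(P[...,2]<.16)&(b.min(-1)>95)
    k=P[m];mn=k.mean(0);v=np.linalg.svd(k-mn)[2];print(n,m.sum(),mn,'x',v[0],'z',v[2]);
    A=np.c_[k[:,1]-.043,k[:,0]-.486,np.ones(len(k))];print('fit dz/dy dz/dx z0',np.linalg.lstsq(A,k[:,2],rcond=None)[0], 'y',np.percentile(k[:,1],[1,99]),'x',np.percentile(k[:,0],[1,99]),cv2.minAreaRect((k[:,:2]*1000).astype(np.float32)))
    cv2.imwrite('x_%s.png'%n,b[...,::-1])
a=cv2.imread('x_side.png')[140:280,240:420];b=cv2.imread('x_top.png')[140:260,240:400]
cv2.imwrite('pics/hold.png',np.hstack([cv2.resize(a,(400,311)),cv2.resize(b,(400,311))]))"
```

```text
[0.48584967 0.04374245 0.08964161] (array([-0.6,  0.1, 65.4]), array([0.06, 0.1 , 0.25]))
top 128 [0.47223954 0.01506879 0.1368798 ] x [-0.07959076  0.99664369 -0.01914839] z [ 0.02123786 -0.01750957 -0.99962111]
fit dz/dy dz/dx z0 [-0.01754192  0.02073849  0.1366752 ] y [-0.04458094  0.10744175] x [0.45763926 0.50535638] ((480.91143798828125, 31.435890197753906), (48.26042938232422, 152.39076232910156), 0.7496538162231445)
side 605 [0.48440905 0.00664697 0.13517493] x [-0.06375533 -0.99781412  0.01738499] z [ 0.03133815 -0.01941358 -0.99932029]
fit dz/dy dz/dx z0 [-0.01930005  0.03056373  0.13452194] y [-0.04758259  0.12782758] x [0.45907449 0.5117355 ] ((489.8172607421875, 40.269683837890625), (179.29615783691406, 66.99327087402344), 87.19947814941406)
```

View pics/hold.png

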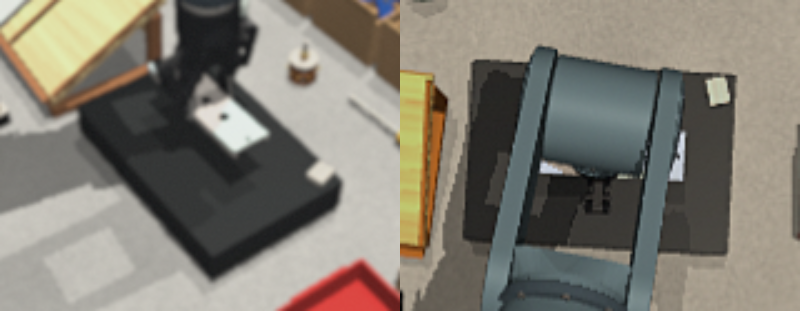

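The side crop shows the panel held level over the plate at about (230,125), and the top crop shows it mostly hidden by the arm. Depth puts it centred at z 0.130 m. I lower it gently.

Call:
{"name": "apply_moves", "arguments": {
  "moves": [
    {"jaw":0.5,"offset":[-0.6,0,22],"rot":[0,0,0.25]},
    {"jaw":0.5,"offset":[0,0,20],"rot":[0,0,0]},
    {"jaw":0.5,"offset":[0,0,12],"rot":[0,0,0]},
    {"jaw":0.5,"offset":[0,0,5],"rot":[0,0,0]},
    {"jaw":0.5,"offset":[0,0,3],"rot":[0,0,0]}
  ]
}}

```text
time_s: 12.02
eef_pos: [0.4861, 0.0426, 0.0271]
eef_rot: [0.001, 0.72, 0.694, -0.0]
wrist_force: [0.3, 0.1, -0.2]
opening: 0.567
grasp_force: 62.8
```

Call:
{"name": "apply_moves", "arguments": {
  "moves": [
    {"jaw":0.5,"offset":[0,0,1],"rot":[0,0,0]},
    {"jaw":0.5,"offset":[0,0,0.7],"rot":[0,0,0]},
    {"jaw":0.5,"offset":[0,0,0.5],"rot":[0,0,0]},
    {"jaw":0.5,"offset":[0,0,0.5],"rot":[0,0,0]},
    {"jaw":0.5,"offset":[0,0,0],"rot":[0,0,0]}
  ]
}}

```text
time_s: 12.65
eef_pos: [0.4859, 0.0426, 0.0246]
eef_rot: [0.001, 0.72, 0.694, -0.001]
wrist_force: [-0.9, -0.2, 2.5]
opening: 0.564
grasp_force: 63.2
```

Call:
{"name": "apply_moves", "arguments": {
  "moves": [
    {"jaw":0.5,"offset":[0,0,0.4],"rot":[0,0,0]},
    {"jaw":0.5,"offset":[0,0,0],"rot":[0,0,0]},
    {"jaw":0.6,"offset":[0,0,0],"rot":[0,0,0]},
    {"jaw":0.68,"offset":[0,0,0],"rot":[0,0,0]},
    {"jaw":0.76,"offset":[0,0,0],"rot":[0,0,0]}
  ]
}}

```text
time_s: 13.28
eef_pos: [0.4856, 0.0426, 0.0237]
eef_rot: [0.001, 0.72, 0.694, -0.001]
wrist_force: [-0.8, -0.5, -0.4]
opening: 0.758
grasp_force: 0.0
```

Call:
{"name": "apply_moves", "arguments": {
  "moves": [
    {"jaw":0.78,"offset":[0,0,0],"rot":[0,0,0]},
    {"jaw":0.78,"offset":[0,0,-10],"rot":[0,0,0]},
    {"jaw":0.78,"offset":[0,0,-25],"rot":[0,0,0]},
    {"jaw":0.4,"offset":[0,0,-30],"rot":[0,0,0]},
    {"jaw":0.0,"offset":[0,0,-10],"rot":[0,0,0]}
  ]
}}

```text
time_s: 13.9
eef_pos: [0.4873, 0.0426, 0.1013]
eef_rot: [0.002, 0.72, 0.694, 0.001]
wrist_force: [-0.3, -0.3, 0.4]
opening: 0.364
grasp_force: 0.0
```

```bash
cat > pan.py <<'E'
from h import *
def pan(n):
    b,_=ctrl.camera(n);d=np.median([ctrl.camera(n)[1] for _ in range(3)],0);P=cloud(n,d)
    m=(np.abs(P[...,0]-.486)<.07)&(np.abs(P[...,1]-.043)<.11)&(P[...,2]>.055)&(P[...,2]<.085)&(b.min(-1)>90)
    m=cv2.morphologyEx(m.astype(np.uint8),cv2.MORPH_OPEN,np.ones((2,2)))>0
    k=P[m]
    print(n,m.sum(),cv2.minAreaRect((k[:,:2]*1000).astype(np.float32)),'med',np.median(k,0))
    t=k[:,1]-.043;e=np.arange(-.1,.1,.02);print([(round(y*1000),round(1000*np.median(k[(t>=y)&(t<y+.02),2]),1)) for y in e if ((t>=y)&(t<y+.02)).sum()>3])
    return b
if __name__=='__main__':
    np.set_printoptions(suppress=True,precision=4)
    p,r=now();print(p,rel(p,Rp))
    pan('top');pan('side')
E
python3 pan.py
```

```text
[0.4873 0.0426 0.1013] (array([0., 0., 0.]), array([ 0.24,  0.13, -0.07]))
top 163 ((455.98199462890625, 26.92192840576172), (56.48377990722656, 160.04275512695312), 5.510992050170898) med [0.4652 0.0713 0.0698]
[(-100, np.float64(69.8)), (-60, np.float64(69.5)), (-40, np.float64(68.8)), (20, np.float64(70.0)), (40, np.float64(70.1)), (60, np.float64(70.3))]
side 1001 ((489.7790222167969, 39.01058578491211), (179.99436950683594, 61.31109619140625), 88.8280258178711) med [0.484 0.03  0.07 ]
[(-100, np.float64(71.3)), (-80, np.float64(71.0)), (-60, np.float64(70.3)), (-40, np.float64(69.6)), (-20, np.float64(69.1)), (0, np.float64(69.0)), (20, np.float64(69.5)), (40, np.float64(70.4)), (60, np.float64(71.7)), (80, np.float64(72.5))]
```

The panel is released at about (0.485, 0.040). Now I press the end nearer the rack (+y) with shut fingers.

Call:
{"name": "apply_moves", "arguments": {
  "moves": [
    {"jaw":0,"offset":[24,-1,0],"rot":[0,0,0]},
    {"jaw":0,"offset":[24,-1,0],"rot":[0,0,0]},
    {"jaw":0,"offset":[22,0,15],"rot":[0.2,0.1,0]},
    {"jaw":0,"offset":[0,0,20],"rot":[0,0,0]},
    {"jaw":0,"offset":[0,0,12],"rot":[0,0,0]}
  ]
}}

```text
time_s: 14.92
eef_pos: [0.4852, 0.113, 0.0502]
eef_rot: [-0.002, 0.72, 0.694, -0.002]
wrist_force: [-0.1, 0.1, -1.2]
opening: 0.002
grasp_force: 0.0
```

Call:
{"name": "apply_moves", "arguments": {
  "moves": [
    {"jaw":0,"offset":[0,0,4],"rot":[0,0,0]},
    {"jaw":0,"offset":[0,0,3],"rot":[0,0,0]},
    {"jaw":0,"offset":[0,0,2],"rot":[0,0,0]},
    {"jaw":0,"offset":[0,0,1.5],"rot":[0,0,0]},
    {"jaw":0,"offset":[0,0,1.5],"rot":[0,0,0]}
  ]
}}

```text
time_s: 15.55
eef_pos: [0.4865, 0.1127, 0.04]
eef_rot: [-0.001, 0.72, 0.694, -0.001]
wrist_force: [0.1, -0.0, 0.8]
opening: -0.0
grasp_force: 0.0
```

Call:
{"name": "apply_moves", "arguments": {
  "moves": [
    {"jaw":0,"offset":[0,0,1],"rot":[0,0,0]},
    {"jaw":0,"offset":[0,0,1],"rot":[0,0,0]},
    {"jaw":0,"offset":[0,0,1],"rot":[0,0,0]},
    {"jaw":0,"offset":[0,0,0.5],"rot":[0,0,0]},
    {"jaw":0,"offset":[0,0,0],"rot":[0,0,0]}
  ]
}}

```text
time_s: 16.18
eef_pos: [0.4864, 0.1131, 0.0366]
eef_rot: [-0.001, 0.72, 0.694, -0.001]
wrist_force: [-1.5, 2.7, 4.3]
opening: -0.002
grasp_force: 2.3
```

```bash
python3 -c "
from pan import *
pan('side')"
```

```text
side 903 ((492.31787109375, 37.29490661621094), (175.37496948242188, 65.28070068359375), 88.56036376953125) med [0.48287885 0.0247563  0.07168567]
[(-100, np.float64(78.7)), (-80, np.float64(77.8)), (-60, np.float64(75.3)), (-40, np.float64(73.4)), (-20, np.float64(71.6)), (0, np.float64(70.4)), (20, np.float64(69.7)), (40, np.float64(69.1)), (60, np.float64(69.3)), (80, np.float64(68.2))]
```

Call:
{"name": "apply_moves", "arguments": {
  "moves": [
    {"jaw":0,"offset":[0,0,1],"rot":[0,0,0]},
    {"jaw":0,"offset":[0,0,1],"rot":[0,0,0]},
    {"jaw":0,"offset":[0,0,0.5],"rot":[0,0,0]},
    {"jaw":0,"offset":[0,0,0],"rot":[0,0,0]},
    {"jaw":0,"offset":[0,0,0],"rot":[0,0,0]}
  ]
}}

```text
time_s: 17.0
eef_pos: [0.4866, 0.1131, 0.0364]
eef_rot: [-0.001, 0.72, 0.694, -0.001]
wrist_force: [-11.1, 2.3, 27.8]
opening: -0.0
grasp_force: 14.1
```

```bash
python3 -c "
from pan import *
pan('side')"
```

```text
side 901 ((491.05078125, 37.644554138183594), (64.90328979492188, 176.12338256835938), 0.02723848819732666) med [0.48291743 0.02449586 0.07176592]
[(-100, np.float64(79.1)), (-80, np.float64(78.4)), (-60, np.float64(75.7)), (-40, np.float64(73.7)), (-20, np.float64(72.1)), (0, np.float64(70.3)), (20, np.float64(69.7)), (40, np.float64(68.8)), (60, np.float64(69.3)), (80, np.float64(67.5))]
```

It rocks: at 28 N the far end rose about 8 mm. I lift off and press the other end.

Call:
{"name": "apply_moves", "arguments": {
  "moves": [
    {"jaw":0,"offset":[0,0,-3],"rot":[0,0,0]},
    {"jaw":0,"offset":[0,0,-3],"rot":[0,0,0]},
    {"jaw":0,"offset":[0,0,-15],"rot":[0,0,0]},
    {"jaw":0,"offset":[-46,0,-10],"rot":[0,0,0]},
    {"jaw":0,"offset":[-50,0,0],"rot":[0,0,0]}
  ]
}}

```text
time_s: 17.82
eef_pos: [0.4836, 0.0159, 0.0664]
eef_rot: [-0.0, 0.72, 0.694, -0.001]
wrist_force: [1.2, -0.2, 0.1]
opening: -0.004
grasp_force: 0.0
```

Call:
{"name": "apply_moves", "arguments": {
  "moves": [
    {"jaw":0,"offset":[-50,0,0],"rot":[0,0,0]},
    {"jaw":0,"offset":[0,0,14],"rot":[0,0,0]},
    {"jaw":0,"offset":[0,0,8],"rot":[0,0,0]},
    {"jaw":0,"offset":[0,0,3],"rot":[0,0,0]},
    {"jaw":0,"offset":[0,0,2],"rot":[0,0,0]}
  ]
}}

```text
time_s: 18.45
eef_pos: [0.4805, -0.032, 0.0375]
eef_rot: [-0.002, 0.72, 0.694, -0.001]
wrist_force: [-0.2, 0.1, 1.0]
opening: 0.004
grasp_force: 0.4
```

Call:
{"name": "apply_moves", "arguments": {
  "moves": [
    {"jaw":0,"offset":[0,0,1],"rot":[0,0,0]},
    {"jaw":0,"offset":[0,0,1],"rot":[0,0,0]},
    {"jaw":0,"offset":[0,0,1],"rot":[0,0,0]},
    {"jaw":0,"offset":[0,0,0],"rot":[0,0,0]},
    {"jaw":0,"offset":[0,0,0],"rot":[0,0,0]}
  ]
}}

```text
time_s: 19.08
eef_pos: [0.4808, -0.0325, 0.0364]
eef_rot: [-0.001, 0.72, 0.694, -0.001]
wrist_force: [-6.4, 4.1, 16.0]
opening: 0.003
grasp_force: 8.7
```

```bash
python3 -c "
from pan import *
print(ctrl.get_obs()['wrist_force']);pan('side')"
```

```text
[-6.37557932  4.11263476 16.00086322]
side 730 ((475.1079406738281, 47.355690002441406), (197.9779052734375, 95.02432250976562), 84.58184051513672) med [0.47689295 0.06238408 0.0731632 ]
[(-100, np.float64(66.7)), (-80, np.float64(69.5)), (-60, np.float64(69.2)), (-40, np.float64(70.0)), (-20, np.float64(69.4)), (0, np.float64(72.8)), (20, np.float64(74.6)), (40, np.float64(77.1)), (60, np.float64(79.6)), (80, np.float64(80.1))]
```

It tilts the other way, too. I add a touch more force, then lift off and go back over the centre.

Call:
{"name": "apply_moves", "arguments": {
  "moves": [
    {"jaw":0,"offset":[0,0,1],"rot":[0,0,0]},
    {"jaw":0,"offset":[0,0,0],"rot":[0,0,0]},
    {"jaw":0,"offset":[0,0,-2],"rot":[0,0,0]},
    {"jaw":0,"offset":[0,0,-3],"rot":[0,0,0]},
    {"jaw":0,"offset":[0,0,-6],"rot":[0,0,0]}
  ]
}}

```text
time_s: 19.9
eef_pos: [0.4805, -0.0331, 0.0448]
eef_rot: [-0.001, 0.72, 0.694, -0.001]
wrist_force: [-0.6, -0.6, 0.1]
opening: -0.004
grasp_force: 0.0
```

Call:
{"name": "apply_moves", "arguments": {
  "moves": [
    {"jaw":0,"offset":[0,0,-50],"rot":[0,0,0]},
    {"jaw":0.82,"offset":[25,1,-25],"rot":[0,0,0]},
    {"jaw":0.82,"offset":[25,1,0],"rot":[0,0,0]},
    {"jaw":0.82,"offset":[23,1,0],"rot":[0,0,0]},
    {"jaw":0.82,"offset":[0,0,0],"rot":[0,0,0]}
  ]
}}

```text
time_s: 20.52
eef_pos: [0.4867, 0.0407, 0.1199]
eef_rot: [-0.001, 0.72, 0.694, -0.001]
wrist_force: [1.0, 0.1, 0.9]
opening: 0.817
grasp_force: 0.0
```

```bash
python3 pan.py; python3 - <<'E'
from h import *
b,_=ctrl.camera('side');cv2.imwrite('pics/after.png',cv2.resize(b[140:280,230:410,::-1],None,fx=4,fy=4,interpolation=2))
E
```

```text
[0.4867 0.0407 0.1199] (array([0., 0., 0.]), array([-0.19,  0.01,  0.05]))
top 174 ((453.2308044433594, 30.371658325195312), (153.78314208984375, 41.35342025756836), 82.03966522216797) med [0.4654 0.0769 0.07  ]
[(-100, np.float64(61.6)), (-60, np.float64(69.3)), (-40, np.float64(70.1)), (0, np.float64(146.3)), (20, np.float64(69.0)), (40, np.float64(70.3)), (60, np.float64(71.5))]
side 961 ((492.05206298828125, 39.531700134277344), (180.58950805664062, 62.541343688964844), 87.88926696777344) med [0.4829 0.0264 0.0701]
[(-100, np.float64(71.0)), (-80, np.float64(71.4)), (-60, np.float64(70.5)), (-40, np.float64(69.4)), (-20, np.float64(69.4)), (0, np.float64(69.1)), (20, np.float64(69.3)), (40, np.float64(70.6)), (60, np.float64(71.4)), (80, np.float64(71.5))]
```

View pics/after.png

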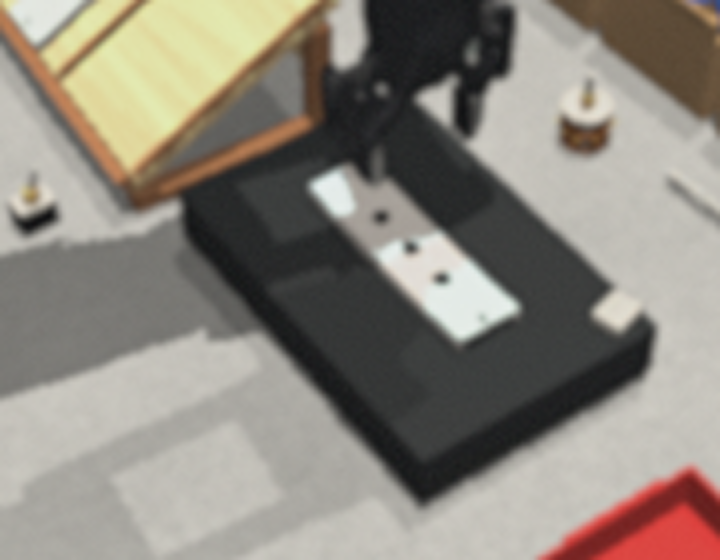

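The panel lies in place in the middle of the plate, crop (415,255), with the gauge block and switches untouched. It is bowed, so it goes into the red tray. I regrasp it.

Call:
{"name": "apply_moves", "arguments": {
  "moves": [
    {"jaw":0.82,"offset":[0,-0.7,35],"rot":[-0.1,0,0]},
    {"jaw":0.82,"offset":[0,0,30],"rot":[0,0,0]},
    {"jaw":0.82,"offset":[0,0,20],"rot":[0,0,0]},
    {"jaw":0.82,"offset":[0,0,8],"rot":[0,0,0]},
    {"jaw":0.82,"offset":[0,0,2],"rot":[0,0,0]}
  ]
}}

```text
time_s: 21.6
eef_pos: [0.4858, 0.0396, 0.0247]
eef_rot: [-0.001, 0.72, 0.693, -0.001]
wrist_force: [-0.1, 0.5, -1.0]
opening: 0.821
grasp_force: 0.0
```

Call:
{"name": "apply_moves", "arguments": {
  "moves": [
    {"jaw":0.72,"offset":[0,0,0],"rot":[0,0,0]},
    {"jaw":0.64,"offset":[0,0,0],"rot":[0,0,0]},
    {"jaw":0.57,"offset":[0,0,0],"rot":[0,0,0]},
    {"jaw":0.5,"offset":[0,0,0],"rot":[0,0,0]},
    {"jaw":0.5,"offset":[0,0,0],"rot":[0,0,0]}
  ]
}}

```text
time_s: 22.22
eef_pos: [0.4865, 0.0396, 0.026]
eef_rot: [0.0, 0.72, 0.694, -0.0]
wrist_force: [-2.7, -0.2, 8.1]
opening: 0.558
grasp_force: 60.9
```

```bash
cat >> h.py <<'E'
tc=np.array([.4595,-.3148,0]);ty=np.radians(-0.9);Rt_=axes([0,0,-1],[np.cos(ty),np.sin(ty),0])
E
python3 -c "
from h import *
p,r=now();print(p);q=p+[0,0,.11];rows(tc+[0,0,q[2]],Rt_,8,q,r)"
```

```text
[0.48651691 0.03959511 0.02595209]
[-44.4, -1.7, 0.0] [-0.0, 0.0, -0.16]
[-44.4, -1.8, 0.0] [-0.0, 0.0, -0.16]
[-44.4, -1.9, 0.0] [-0.0, 0.0, -0.16]
[-44.4, -2.1, 0.0] [-0.0, 0.0, -0.16]
[-44.4, -2.2, 0.0] [-0.0, 0.0, -0.16]
[-44.4, -2.3, 0.0] [-0.0, 0.0, -0.16]
[-44.4, -2.4, 0.0] [-0.0, 0.0, -0.16]
[-44.4, -2.6, 0.0] [-0.0, 0.0, -0.16]
```

Call:
{"name": "apply_moves", "arguments": {
  "moves": [
    {"jaw":0.5,"offset":[0,0,-12],"rot":[0,0,0]},
    {"jaw":0.5,"offset":[0,0,-28],"rot":[0,0,0]},
    {"jaw":0.5,"offset":[0,0,-35],"rot":[0,0,0]},
    {"jaw":0.5,"offset":[-20,-1,-30],"rot":[0,0,-0.2]},
    {"jaw":0.5,"offset":[-40,-2,-5],"rot":[0,0,-0.2]}
  ]
}}

```text
time_s: 22.85
eef_pos: [0.4826, -0.0203, 0.138]
eef_rot: [0.002, 0.717, 0.697, 0.001]
wrist_force: [1.1, -0.6, -1.8]
opening: 0.562
grasp_force: 62.6
```

Call:
{"name": "apply_moves", "arguments": {
  "moves": [
    {"jaw":0.5,"offset":[-45,-2,0],"rot":[0,0,-0.2]},
    {"jaw":0.5,"offset":[-45,-2,0],"rot":[0,0,-0.2]},
    {"jaw":0.5,"offset":[-45,-2,0],"rot":[0,0,-0.2]},
    {"jaw":0.5,"offset":[-45,-2,0],"rot":[0,0,-0.2]},
    {"jaw":0.5,"offset":[-45,-2,0],"rot":[0,0,-0.2]}
  ]
}}

```text
time_s: 23.48
eef_pos: [0.4652, -0.2463, 0.1355]
eef_rot: [-0.0, 0.712, 0.702, -0.0]
wrist_force: [0.6, -0.2, -0.4]
opening: 0.562
grasp_force: 62.6
```

```bash
python3 -c "
from h import *
p,r=now();print(p,rel(tc+[0,0,.03],Rt_),ctrl.get_obs()['grasp_force'])"
```

```text
[ 0.46520054 -0.24629828  0.1354506 ] (array([-68.5,  -4.7, 105.5]), array([-0.06,  0.02,  0.12])) 62.63541519641876
```

Call:
{"name": "apply_moves", "arguments": {
  "moves": [
    {"jaw":0.5,"offset":[-35,-2.5,10],"rot":[0,0,0.1]},
    {"jaw":0.5,"offset":[-33,-2,30],"rot":[0,0,0]},
    {"jaw":0.5,"offset":[0,0,35],"rot":[0,0,0]},
    {"jaw":0.5,"offset":[0,0,20],"rot":[0,0,0]},
    {"jaw":0.5,"offset":[0,0,0],"rot":[0,0,0]}
  ]
}}

```text
time_s: 24.1
eef_pos: [0.4586, -0.3117, 0.0385]
eef_rot: [-0.002, 0.713, 0.702, -0.001]
wrist_force: [0.2, 0.1, -0.6]
opening: 0.564
grasp_force: 62.6
```

```bash
python3 -c "
from h import *
p,r=now();print(p,rel(tc+[0,0,-.0305],Rt_))
b,_=ctrl.camera('side');c=ctrl.camera('top')[0]
cv2.imwrite('pics/tray.png',np.hstack([cv2.resize(b[220:380,340:540,::-1],(400,320)),cv2.resize(c[140:260,370:520,::-1],(400,320))]))"
```

```text
[ 0.45859876 -0.31165915  0.03847722] (array([-3.3,  1.2, 69. ]), array([-0.24, -0.15,  0.01]))
```

View pics/tray.png

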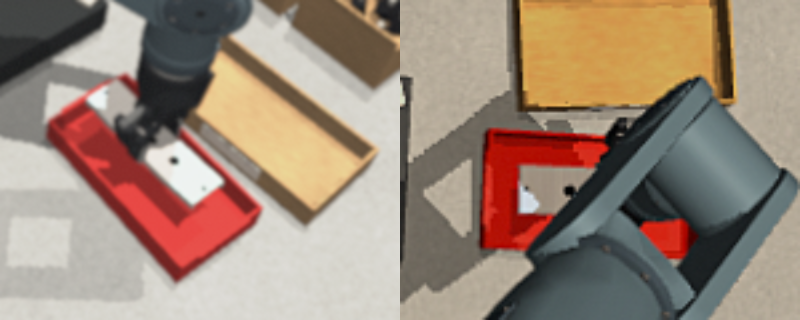

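The top crop shows the panel above the red tray, its left end at (518,190) inside the wall at (487,190). The side crop agrees. I lower it.

Call:
{"name": "apply_moves", "arguments": {
  "moves": [
    {"jaw":0.5,"offset":[-3,1,25],"rot":[-0.2,-0.1,0]},
    {"jaw":0.5,"offset":[0,0,22],"rot":[0,0,0]},
    {"jaw":0.5,"offset":[0,0,12],"rot":[0,0,0]},
    {"jaw":0.5,"offset":[0,0,5],"rot":[0,0,0]},
    {"jaw":0.5,"offset":[0,0,2],"rot":[0,0,0]}
  ]
}}

```text
time_s: 24.82
eef_pos: [0.4613, -0.3163, -0.0255]
eef_rot: [0.002, 0.712, 0.702, 0.0]
wrist_force: [0.5, 0.0, -0.9]
opening: 0.566
grasp_force: 62.6
```

Call:
{"name": "apply_moves", "arguments": {
  "moves": [
    {"jaw":0.5,"offset":[0,0,1],"rot":[0,0,0]},
    {"jaw":0.5,"offset":[0,0,1],"rot":[0,0,0]},
    {"jaw":0.5,"offset":[0,0,0.5],"rot":[0,0,0]},
    {"jaw":0.5,"offset":[0,0,0],"rot":[0,0,0]},
    {"jaw":0.5,"offset":[0,0,0],"rot":[0,0,0]}
  ]
}}

```text
time_s: 25.45
eef_pos: [0.4608, -0.3159, -0.0287]
eef_rot: [0.001, 0.713, 0.702, -0.0]
wrist_force: [0.1, 0.4, -0.8]
opening: 0.563
grasp_force: 62.6
```

Call:
{"name": "apply_moves", "arguments": {
  "moves": [
    {"jaw":0.5,"offset":[0,0,1],"rot":[0,0,0]},
    {"jaw":0.5,"offset":[0,0,0.7],"rot":[0,0,0]},
    {"jaw":0.5,"offset":[0,0,0.5],"rot":[0,0,0]},
    {"jaw":0.5,"offset":[0,0,0],"rot":[0,0,0]},
    {"jaw":0.5,"offset":[0,0,0],"rot":[0,0,0]}
  ]
}}

```text
time_s: 26.08
eef_pos: [0.4609, -0.316, -0.03]
eef_rot: [0.001, 0.712, 0.702, -0.0]
wrist_force: [-1.8, 3.0, 8.1]
opening: 0.563
grasp_force: 63.6
```

Contact. I release and retreat.

Call:
{"name": "apply_moves", "arguments": {
  "moves": [
    {"jaw":0.58,"offset":[0,0,0],"rot":[0,0,0]},
    {"jaw":0.66,"offset":[0,0,0],"rot":[0,0,0]},
    {"jaw":0.72,"offset":[0,0,0],"rot":[0,0,0]},
    {"jaw":0.72,"offset":[0,0,0],"rot":[0,0,0]},
    {"jaw":0.72,"offset":[0,0,-10],"rot":[0,0,0]}
  ]
}}

```text
time_s: 26.7
eef_pos: [0.4601, -0.3152, -0.0214]
eef_rot: [0.0, 0.713, 0.702, 0.0]
wrist_force: [-0.1, 0.4, 0.8]
opening: 0.722
grasp_force: 0.0
```

Call:
{"name": "apply_moves", "arguments": {
  "moves": [
    {"jaw":0.72,"offset":[0,0,-30],"rot":[0,0,0]},
    {"jaw":0.72,"offset":[0,0,-50],"rot":[0,0,0]},
    {"jaw":0.72,"offset":[0,0,-60],"rot":[0,0,0]},
    {"jaw":0.72,"offset":[0,0,-50],"rot":[0,0,0]},
    {"jaw":0.72,"offset":[30,0,0],"rot":[0,0,0]}
  ]
}}

```text
time_s: 27.32
eef_pos: [0.4635, -0.2891, 0.1754]
eef_rot: [0.007, 0.713, 0.701, -0.0]
wrist_force: [0.4, 0.6, 0.4]
opening: 0.715
grasp_force: 0.0
```

Call:
{"name": "apply_moves", "arguments": {
  "moves": [
    {"jaw":0.72,"offset":[50,0,0],"rot":[0,0,0]},
    {"jaw":0.72,"offset":[60,0,0],"rot":[0,0,0]},
    {"jaw":0.72,"offset":[60,0,0],"rot":[0,0,0]},
    {"jaw":0.72,"offset":[20,0,0],"rot":[0,0,0]},
    {"jaw":0.72,"offset":[0,0,0],"rot":[0,0,0]}
  ]
}}

```text
time_s: 27.95
eef_pos: [0.4639, -0.0942, 0.1694]
eef_rot: [0.002, 0.712, 0.703, 0.0]
wrist_force: [0.9, -0.3, -0.5]
opening: 0.722
grasp_force: 0.0
```

```bash
python3 -c "
from h import *
b,_=ctrl.camera('side')
cv2.imwrite('pics/end.png',cv2.resize(b[:,:,::-1],(800,500)))
P=cloud('top',ctrl.camera('top')[1])
for n in ('gauge_block','toggle_switch','rotary_switch','screw_jar','screwdriver'):
    for s,pos,r in outl('top',n)[:1]: print(n,s,pos)
"
```

```text
toggle_switch 0.41 [236.0, 255.0]
rotary_switch 0.58 [297.0, 127.0]
screw_jar 0.75 [246.0, 126.0]
screwdriver 0.57 [369.0, 118.0]
```

View pics/end.png

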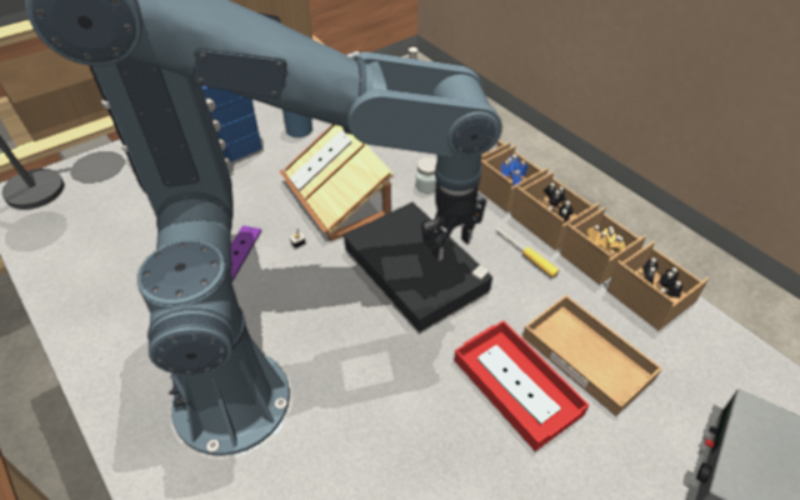

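The panel lies flat in the red tray at (518,384). The gauge block at (480,272), the switches, the jar and the screwdriver are in place. The arm touches nothing.

```bash
python3 -c "
from bench import ctrl
print(ctrl.hand_in())"
```

```text
the job is handed in; nothing more can be done
None
```

The panel nearest the plate rocked at both ends when pressed, so it is bowed; it now lies flat in the red reject tray, nothing else was disturbed, and the job is handed in at about 28 s.

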